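# Restock the seasoning caddy at the deli counter

### The arm

A 6-joint arm with a two-finger parallel gripper is mounted at the origin on the work surface. World frame = base frame: x ahead of the robot, y to its left, z up, the work surface at z = 0. Lengths are in m, angles in rad, forces in N, time in s.
With the tool pointing down it reaches from about 0.35 to 0.95 m from the base axis. Payload 17.4 kg.
Tool frame: the origin (TCP) lies at the very end of the fingers, on their centre line; the grasp point (between the pads) lies 19 mm behind it; z points along the fingers, y is the line along which they close (so a half turn about z gives the same grasp; the last joint's range is limited). The gripper opens to 93 mm and grips with 3 to 60 N. Pads are 15 mm wide; open, the fingers measure 128 mm over their backs; the gripper's body (75 mm by 188 mm) begins 65 mm behind the grasp point.
Start: joints at [1.304, 0.116, 1.442, -0, 1.584, -0.038], TCP at [0.153, 0.657, 0.219] pointing down, gripper open.
Joint ranges: [-2.83, 2.83], [-0.83, 2.19], [0.07, 2.5], [-1.14, 4.28], [0.01, 3], [-2.97, 2.97]. Speed limits (rad/s): [1.89, 1.89, 2.22, 3.14, 3.14, 3.14].

### API

Orientations are given as a unit quaternion [x, y, z, w].
In Python, from workcell import robot gives the robot as it stands.
- The arm moves only by the tool arm_command, never from a script. Its argument "commands" is one flat list of numbers, 4 for each row, row after row: the shift along the tool's x, y, z in mm, then the turn about the tool's z in degrees. A call has 1 to 12 rows; each row shifts and turns the commanded pose from where the row before left it, along the tool's axes as they then stand; what a row does not reach is not made up. A row lasts 1/12 s, in which the tool goes at most 41.7 mm and 7.16 degrees, less where a joint would pass 70% of its speed; a pose out of reach is approached as far as the arm can. A call with a gripper value outside its range is refused whole. "grip" is the gripper command: -1 is shut, 1 is fully open, values between are in proportion, set as the call begins (left out, the last holds). The fingers move at their own pace and stop on an object; "grip_force" is the grip in N (left out, the last holds). Time passes only in rows, so rows that do not move let the fingers close. It gives the time, the measured TCP pose, the force, the opening and the grip force at its end, in the units of the state.
- robot.sense(): the state, without advancing time (a new reading comes with each control period).
- robot.get_image(name): name is "scene" or "side" or "wrist"; returns a dict with "color" (480x640x3 uint8, red, green, blue), "fovy" (degrees; the focal length in pixels is half the picture's height over the tangent of half this angle, whatever the lens; pixels are square), "cx", "cy" (the principal point, pixels), "world_from_camera" (4x4, takes a point from camera to world coordinates); the wrist camera has in their place "T_tool_cam" (4x4, takes a point from camera to tool coordinates, whose origin is the TCP and whose axes are the flange's). Camera axes: x right, y up, looking along -z (the intrinsics and any distortion apply to the point x, -y, -z); pixel columns grow to the right and rows downward; lengths in m; the calibration is good to about 2 mm. A picture is of the moment at which its call begins: read the wrist's pose just before it. There is no depth.
- robot.finish_job(): hands the job in; it is judged then, once.
Trained networks look in a picture, given as the dict that the camera call returned (one of the last four; its "shot" number tells which), for a name from the list of things; names that differ only in an ending like _2 or _b are one class to them, and where a whole thing is asked for, a point or a joint stands for the part that bears it (a point fixed in the world has none). Each returns a list of dicts, best first, with "confidence" (0 to 1); they miss things now and then, are a little off and sometimes report something else, mostly with a low value. They report only what shows in the picture. A call takes as long as a camera call.
- robot.search_frame(picture, label): "extent" ([left, top, width, height] in pixels, round what is visible of it).
- robot.masks_of(picture, label): "mask" (480x640 bool, what is visible of it) and "extent" ([left, top, width, height] in pixels, round what is visible of it).
- robot.place_of(picture, label): "at" ([column, row] in pixels: a listed point, or the origin of a listed thing).
The state is a dict: "time_s": time; "qpos": joint angles; "joint_vel": joint speeds; "joint_torque": joint torques, N m; "tool_pos": TCP position; "tcp_rot": TCP orientation; "contact_force": force on the tool from outside, world axes, zero at the start; "moment": the same for the moment, N m; "finger_gap": opening from 0.0 (shut) to 1.0 (fully open); "grasp_force": force on a finger pad.
Only numpy, scipy, OpenCV 4.12 (cv2) and the standard library are available. Lean on these libraries where they do the work, as an engineer would, in place of code of your own. Each camera call takes 0.05 s, during which the arm holds its last target. There are 200 camera calls.

### The job

Restock the white seasoning caddy: stand each of the four full, capped jars upright in the caddy well whose floor pad has the colour of the jar's cap. The two open, empty jars with a coloured ring are waiting to be washed: leave them where they stand, and tip no jar over.

Things in the scene. Friction and masses are not known exactly. Their poses are not given: they have to be found in the camera images.
- jar_red: Full, closed seasoning jar: upright round clear jar with spice inside and a solid red cap covering its whole top. Diameter 50 mm, height 95 mm (the cap is the top 22 mm), about 105 to 210 g. It starts standing on the table (z = 0). Origin: centre of its underside; z up along the jar. Round, so its yaw does not matter.
- jar_yellow: Full, closed seasoning jar: upright round clear jar with spice inside and a solid yellow cap covering its whole top. Diameter 50 mm, height 95 mm (the cap is the top 22 mm), about 105 to 210 g. It starts standing on the table (z = 0). Origin: centre of its underside; z up along the jar. Round, so its yaw does not matter.
- jar_green: Full, closed seasoning jar: upright round clear jar with spice inside and a solid green cap covering its whole top. Diameter 50 mm, height 95 mm (the cap is the top 22 mm), about 105 to 210 g. It starts standing on the table (z = 0). Origin: centre of its underside; z up along the jar. Round, so its yaw does not matter.
- jar_blue: Full, closed seasoning jar: upright round clear jar with spice inside and a solid blue cap covering its whole top. Diameter 50 mm, height 95 mm (the cap is the top 22 mm), about 105 to 210 g. It starts standing on the table (z = 0). Origin: centre of its underside; z up along the jar. Round, so its yaw does not matter.
- pad_red: Red pad 72 x 72 x 3 mm, fixed on the floor of one of the white caddy's four wells. Origin: centre of its underside and of the well, 6 mm over the table (jars stand on its top, at 9 mm); x, y along the caddy's sides. Caddy: fixed, 192 x 192 x 40 mm tall, 2 x 2 square wells 74 mm wide, 94 mm apart; its place, yaw and which colour is in which well vary.
- pad_yellow: Yellow pad 72 x 72 x 3 mm, fixed on the floor of one of the white caddy's four wells. Origin: centre of its underside and of the well, 6 mm over the table (jars stand on its top, at 9 mm); x, y along the caddy's sides. Caddy: fixed, 192 x 192 x 40 mm tall, 2 x 2 square wells 74 mm wide, 94 mm apart; its place, yaw and which colour is in which well vary.
- pad_green: Green pad 72 x 72 x 3 mm, fixed on the floor of one of the white caddy's four wells. Origin: centre of its underside and of the well, 6 mm over the table (jars stand on its top, at 9 mm); x, y along the caddy's sides. Caddy: fixed, 192 x 192 x 40 mm tall, 2 x 2 square wells 74 mm wide, 94 mm apart; its place, yaw and which colour is in which well vary.
- pad_blue: Blue pad 72 x 72 x 3 mm, fixed on the floor of one of the white caddy's four wells. Origin: centre of its underside and of the well, 6 mm over the table (jars stand on its top, at 9 mm); x, y along the caddy's sides. Caddy: fixed, 192 x 192 x 40 mm tall, 2 x 2 square wells 74 mm wide, 94 mm apart; its place, yaw and which colour is in which well vary.
- empty_red: Look-alike that must stay: used-up, open jar without a cap, hollow and empty, with a red ring 12 mm tall around its mouth (from above a red ring with a 38 mm hole, not a full disc). Diameter 50 mm, height 85 mm, 80 g, standing on the table. Origin: centre of its underside; z up.
- empty_green: Look-alike that must stay: used-up, open jar without a cap, hollow and empty, with a green ring 12 mm tall around its mouth (from above a green ring with a 38 mm hole, not a full disc). Diameter 50 mm, height 85 mm, 80 g, standing on the table. Origin: centre of its underside; z up.

How it is judged:
At the end, for the whole second after the job is handed in: Each capped jar rests upright (within 0.1 rad) on the pad of its colour, centre within 18 mm of the pad's centre (anywhere inside the well) and underside at most 8 mm above the pad's underside. Both empty jars are upright and within 30 mm of their starts (horizontal distance between jar_red and pad_red below 0.018 m and z of jar_red in the frame of pad_red between -0.002 and 0.008 m and angle between each of jar_red, jar_yellow, jar_green, jar_blue, empty_red, empty_green's own z axis and vertical below 0.1 rad and linear speed of each of jar_red, jar_yellow, jar_green, jar_blue below 0.02 m/s and horizontal distance between jar_yellow and pad_yellow below 0.018 m and z of jar_yellow in the frame of pad_yellow between -0.002 and 0.008 m and horizontal distance between jar_green and pad_green below 0.018 m and z of jar_green in the frame of pad_green between -0.002 and 0.008 m and horizontal distance between jar_blue and pad_blue below 0.018 m and z of jar_blue in the frame of pad_blue between -0.002 and 0.008 m and distance of each of empty_red, empty_green from where it was at the start of the episode below 0.03 m); the robot touches nothing.
It fails at once if the empty red jar is moved more than 30 mm from where it stood (distance of empty_red from where it was at the start of the episode above 0.03 m).
It fails at once if the empty green jar is moved more than 30 mm from where it stood (distance of empty_green from where it was at the start of the episode above 0.03 m).
It fails at once if a full or empty jar is tipped over (more than about 40 degrees) (angle between any of jar_red, jar_yellow, jar_green, jar_blue, empty_red, empty_green's own z axis and vertical above 0.7 rad).
It also fails if it takes over 120 s, if anything falls off the work surface, if the arm or the gripper's body presses on something with over 40 N, if the wrist force passes 120 N, or if a joint passes its speed limit or range.

## Working session

There is one attempt and no reset: what is moved stays moved. The work goes in short steps, Python scripts to look and compute and a tool call to move; the robot and the scene stay as the last step left them, time stands still between calls to the robot, and variables do not carry over. Pictures are saved under pics/ and viewed, at most 14 in all, crops included, and the job is handed in when it is done.

Besides the shell and the picture viewer there is one more tool, called after "Request:" as name(argument=value, ...) on one line, values as JSON. arm_command: Moves the arm, as the interface text tells. Its arguments: {"type":"object","properties":{"commands":{"type":"array","items":{"type":"number"}},"grip":{"type":"number"},"grip_force":{"type":"number"}},"required":["commands"]}

```bash
mkdir -p pics; ls; python3 - <<'E'
from workcell import robot
import cv2,numpy as np
print(robot.sense())
for n in ["scene","side","wrist"]:
    p=robot.get_image(n); cv2.imwrite(f"pics/{n}0.png",p["color"][:,:,::-1])
    print(n,{k:v for k,v in p.items() if k!="color"})
E
```

```text
pics
{'time_s': 0.0, 'qpos': array([ 1.30423306e+00,  1.16484964e-01,  1.44225199e+00,  1.38313939e-06,
        1.58397270e+00, -3.78238103e-02]), 'joint_vel': array([ 0.00072779, -0.00207047, -0.00078234,  0.0004758 ,  0.00130077,
       -0.00046167]), 'joint_torque': array([-4.48023693e-04, -7.21272469e+01, -6.22600508e+01,  7.79620931e-02,
        2.39564537e-02, -8.61455965e-05]), 'tool_pos': array([0.15302955, 0.65722724, 0.21791411]), 'tcp_rot': array([ 1.14120533e-01,  9.93466754e-01, -5.51938296e-04, -8.53556826e-05]), 'contact_force': array([ 0.39266246, -0.45448023,  0.60838937]), 'moment': array([-0.0238662 , -0.00901443,  0.05187491]), 'grasp_force': 0.0, 'finger_gap': 1.0023855868517666}
scene {'fovy': 55.322205053352015, 'cx': 315.75721447334126, 'cy': 246.75369437292656, 'world_from_camera': array([[-0.59784303, -0.40407961,  0.6923174 ,  1.1773278 ],
       [ 0.80159283, -0.30751079,  0.51272414,  0.45990347],
       [ 0.0057137 ,  0.86148522,  0.5077505 ,  0.52011508],
       [ 0.        ,  0.        ,  0.        ,  1.        ]]), 'shot': 1}
side {'fovy': 43.4993547119621, 'cx': 326.37685167932113, 'cy': 242.179567138595, 'world_from_camera': array([[-0.9911615 ,  0.06913236, -0.11322362,  0.39908209],
       [-0.13105635, -0.64260421,  0.75490666,  1.0079515 ],
       [-0.02056949,  0.7630731 ,  0.64598479,  0.90997188],
       [ 0.        ,  0.        ,  0.        ,  1.        ]]), 'shot': 2}
wrist {'fovy': 70.49230395149095, 'cx': 318.2645021215303, 'cy': 241.89664146299432, 'T_tool_cam': array([[ 4.40001736e-04,  9.59297069e-01,  2.82398548e-01,
         7.90399123e-02],
       [ 9.99999903e-01, -4.26575204e-04, -1.09028007e-04,
         5.31636066e-04],
       [ 1.58739705e-05,  2.82398568e-01, -9.59297164e-01,
        -1.65498506e-01],
       [ 0.00000000e+00,  0.00000000e+00,  0.00000000e+00,
         1.00000000e+00]]), 'shot': 3}
```

View pics/scene0.png

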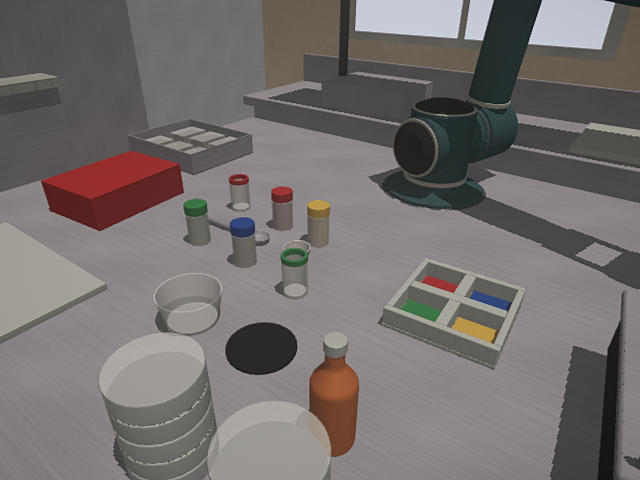

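View pics/side0.png

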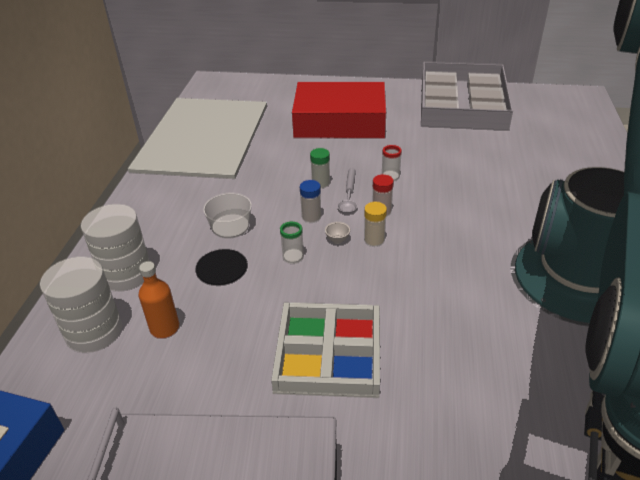

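The scene view shows the capped jars green (197,222), blue (243,243), red (282,208) and yellow (318,223). The empties are red (239,192) and green (294,272), and the caddy is at (455,310). The side view agrees.

```bash
cat > h.py <<'E'
from workcell import robot
import numpy as np, cv2
from scipy.spatial.transform import Rotation as R
def camT(p,s=None):
    if "world_from_camera" in p: return p["world_from_camera"]
    T=np.eye(4);T[:3,:3]=R.from_quat(s["tcp_rot"]).as_matrix();T[:3,3]=s["tool_pos"];return T@p["T_tool_cam"]
def hit(p,px,z,s=None):
    T=camT(p,s);f=240/np.tan(np.radians(p["fovy"])/2)
    d=T[:3,:3]@np.array([(px[0]-p["cx"])/f,-(px[1]-p["cy"])/f,-1]);o=T[:3,3]
    return (o+d*(z-o[2])/d[2])[:2]
def look(name,labels):
    s=robot.sense();p=robot.get_image(name);out={}
    for l in labels:
        z=0.006 if l.startswith("pad") else 0
        r=robot.place_of(p,l)
        out[l]=[(np.round(hit(p,q["at"],z,s)*1000).astype(int).tolist(),round(q["confidence"],2),np.round(q["at"]).astype(int).tolist()) for q in r[:2]]
    return out
J=["jar_red","jar_yellow","jar_green","jar_blue","empty_red","empty_green","pad_red","pad_yellow","pad_green","pad_blue"]
E
python3 - <<'E'
from h import *
a=look("scene",J);b=look("side",J)
for l in J:print(l,a[l],"|",b[l])
E
```

```text
jar_red [([423, -200], 0.86, [283, 222])] | [([446, -187], 0.97, [378, 211])]
jar_yellow [([453, -67], 0.68, [319, 244])] | [([449, -79], 0.77, [374, 239])]
jar_green [([599, -287], 0.61, [204, 240])] | [([603, -276], 0.92, [320, 187])]
jar_blue [([433, -332], 0.62, [241, 210])] | [([614, -156], 0.79, [310, 215])]
empty_red [([415, -358], 0.89, [239, 205])] | [([424, -362], 0.65, [390, 173])]
empty_green [([626, 7], 0.9, [297, 292])] | [([626, 1], 0.8, [294, 256])]
pad_red [([467, 222], 0.65, [436, 290])] | [([461, 219], 0.84, [357, 333]), ([610, -133], 0.4, [310, 218])]
pad_yellow [([560, 327], 0.85, [473, 339]), ([463, -57], 0.3, [320, 245])] | [([548, 326], 0.73, [305, 372])]
pad_green [([570, 237], 0.9, [420, 321])] | [([566, 234], 0.97, [304, 334])]
pad_blue [([458, 318], 0.87, [488, 306])] | [([458, 315], 0.96, [354, 372])]
```

Request:
arm_command(commands=[0,0,-12,7,0,0,-12,7,0,0,-12,7,0,0,-12,7,0,0,-12,7,0,0,-12,7,0,0,-12,7,0,0,-12,7,0,0,-12,7,0,0,-12,7,0,0,-12,7], grip=1)

```text
time_s: 2.17
tool_pos: [0.1531, 0.6574, 0.3512]
tcp_rot: [0.71, 0.704, -0.0, 0.0]
contact_force: [-1.2, -0.8, 0.1]
finger_gap: 0.997
grasp_force: 0.0
```

Request:
arm_command(commands=[-32,30,0,0,-32,30,0,0,-32,30,0,0,-32,30,0,0,-32,30,0,0,-32,30,0,0,-32,30,0,0,-32,30,0,0,-32,30,0,0,-32,30,0,0,-32,30,0,0,-32,30,0,0])

```text
time_s: 3.17
tool_pos: [0.4954, 0.2901, 0.3509]
tcp_rot: [0.708, 0.706, 0.0, 0.0]
contact_force: [0.0, 0.6, -0.1]
finger_gap: 1.004
grasp_force: 0.0
```

Request:
arm_command(commands=[0,0,0,0,0,0,0,0,0,0,0,0])

```text
time_s: 3.42
tool_pos: [0.4943, 0.292, 0.3507]
tcp_rot: [0.708, 0.706, 0.0, -0.0]
contact_force: [0.0, 0.6, 0.1]
finger_gap: 1.001
grasp_force: 0.0
```

```bash
python3 - <<'E'
from h import *
a=look("wrist",J[6:])
for l in a:print(l,a[l])
s=robot.sense();print(s["tool_pos"],R.from_quat(s["tcp_rot"]).as_matrix().round(3),s["qpos"])
p=robot.get_image("wrist");cv2.imwrite("pics/w1.png",p["color"][:,:,::-1])
E
```

```text
pad_red []
pad_yellow [([555, 323], 0.91, [359, 176])]
pad_green [([561, 231], 0.67, [361, 236])]
pad_blue [([460, 318], 0.63, [295, 180])]
[0.49374446 0.29284005 0.35080899] [[ 0.  1.  0.]
 [ 1. -0.  0.]
 [ 0.  0. -1.]] [ 4.90865080e-01 -1.07804318e-01  1.45441942e+00  5.89265575e-05
  1.79472853e+00  4.91196138e-01]
```

View pics/w1.png

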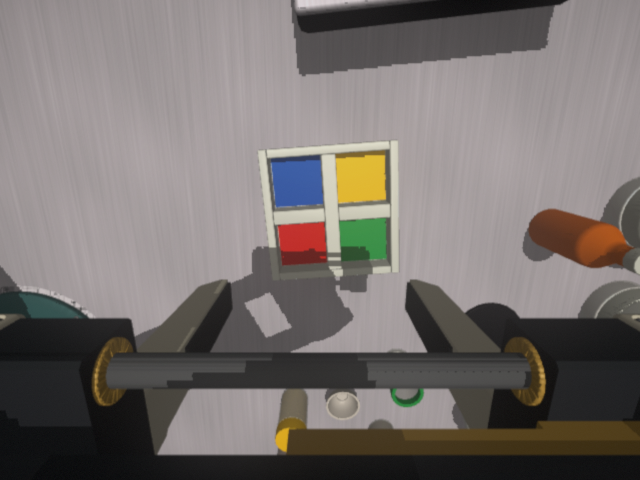

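The wrist view shows the caddy with blue (298,181), yellow (361,177), red (302,243) and green (363,240). Its outer rim corners are near (260,151), (398,141), (398,271) and (273,278).

```bash
python3 - <<'E'
from h import *
s=robot.sense();p=robot.get_image("wrist")
c=np.array([hit(p,q,0.04,s) for q in [(259,151),(398,141),(399,271),(273,278)]])*1000
print(c.round(),c.mean(0))
for i in range(4): d=c[(i+1)%4]-c[i];print(np.linalg.norm(d),np.degrees(np.arctan2(d[1],d[0])))
h=cv2.cvtColor(p["color"],cv2.COLOR_RGB2HSV)
for n,lo,hi in [("blue",105,130),("yellow",15,32),("red",0,6),("green",50,75)]:
    m=((h[...,0]>=lo)&(h[...,0]<=hi)&(h[...,1]>120)&(h[...,2]>50)).astype(np.uint8);m[:140]=0;m[280:]=0;m[:,:250]=0;m[:,400:]=0
    r=cv2.minAreaRect(cv2.findNonZero(m));print(n,r,hit(p,r[0],0.009,s)*1000)
E
```

```text
[[414. 361.]
 [601. 374.]
 [615. 187.]
 [426. 176.]] [514.02169609 274.056516  ]
187.96940465524014 3.95598413218359
187.38073091489147 -85.77507271166266
189.63121996136906 -176.64486764948072
185.39167714603067 93.71744526983214
blue ((296.71826171875, 182.05584716796875), (45.384368896484375, 48.447994232177734), 85.91438293457031) [462.26218474 315.41328847]
yellow ((360.7907409667969, 176.2338409423828), (49.368316650390625, 49.14643859863281), 86.8201675415039) [556.80183699 323.88021233]
red ((302.0133361816406, 243.19912719726562), (40.310516357421875, 46.2972297668457), 86.18592071533203) [468.81979871 221.03386209]
green ((362.5, 238.5), (39.0, 45.0), 90.0) [562.7974293 228.5714203]
```

Request:
arm_command(commands=[-36,3,0,0,-36,3,0,0,-36,3,0,0,-36,3,0,0,-36,3,0,0,-36,3,0,0,-36,3,0,0,-36,3,0,0,-36,3,0,0,-36,3,0,0,-36,3,0,0,-36,3,0,0])

```text
time_s: 4.77
tool_pos: [0.5293, -0.1415, 0.3509]
tcp_rot: [0.708, 0.707, 0.0, 0.0]
contact_force: [0.2, 0.0, -0.3]
finger_gap: 1.001
grasp_force: 0.0
```

Request:
arm_command(commands=[0,0,0,0,0,0,0,0,0,0,0,0])

```text
time_s: 5.02
tool_pos: [0.5296, -0.1396, 0.3507]
tcp_rot: [0.708, 0.706, 0.0, -0.0]
contact_force: [0.4, 0.5, 0.4]
finger_gap: 0.996
grasp_force: 0.0
```

```bash
python3 - <<'E'
from h import *
a=look("wrist",J[:6])
for l in a:print(l,a[l])
s=robot.sense();print(s["tool_pos"])
p=robot.get_image("wrist");cv2.imwrite("pics/w2.png",p["color"][:,:,::-1])
E
```

```text
jar_red [([444, -190], 0.56, [264, 229])]
jar_yellow [([445, -72], 0.6, [261, 150]), ([439, -191], 0.39, [260, 229])]
jar_green [([602, -305], 0.9, [362, 296])]
jar_blue [([619, -147], 0.8, [377, 201])]
empty_red [([428, -339], 0.86, [258, 314])]
empty_green [([630, 7], 0.85, [390, 92])]
[ 0.52960544 -0.13939421  0.35080583]
```

View pics/w2.png

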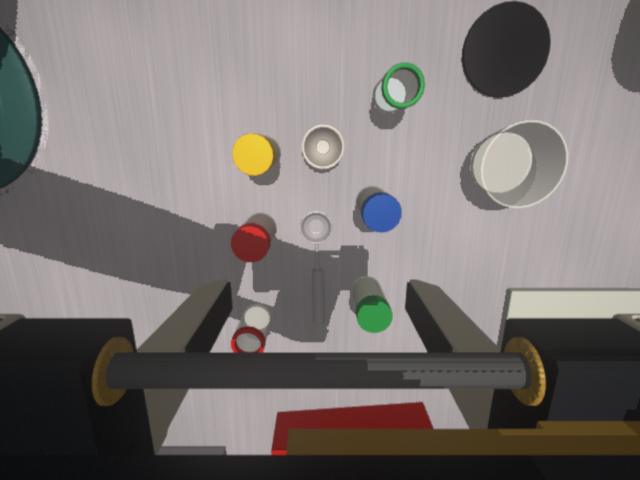

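The wrist view shows the cap tops: yellow (253,154), red (251,243), blue (382,212), green (374,314). The empties are at green (403,86) and red (248,341).

```bash
cat >> h.py <<'E'
H={"blue":(105,130),"yellow":(15,32),"red":(0,8),"green":(50,75)}
def caps(p,s,cs,z=0.095):
    h=cv2.cvtColor(p["color"],cv2.COLOR_RGB2HSV);o={}
    for c,g in cs.items():
        m=((h[...,0]>=H[c][0])&(h[...,0]<=H[c][1])&(h[...,1]>120)&(h[...,2]>50)).astype(np.uint8)
        n,lab,st,cen=cv2.connectedComponentsWithStats(m)
        k=[i for i in range(1,n) if st[i,4]>300]
        if not k: continue
        i=min(k,key=lambda i:np.hypot(*(cen[i]-g)))
        q=cv2.minEnclosingCircle(cv2.findNonZero((lab==i).astype(np.uint8)))
        o[c]=(hit(p,q[0],z,s)*1000).round(1),(hit(p,cen[i],z,s)*1000).round(1),np.round(q[0]),round(q[1],1)
    return o
E
python3 - <<'E'
from h import *
s=robot.sense();p=robot.get_image("wrist")
for k,v in caps(p,s,{"yellow":(253,154),"red":(251,243),"blue":(382,212),"green":(374,314)}).items():print(k,*v)
E
```

```text
yellow [451.4 -73.7] [451.6 -73.8] [253. 154.] 21.4
red [ 441.8 -184. ] [ 441.9 -184.3] [250. 242.] 19.6
blue [ 609.5 -145.4] [ 609.3 -145.4] [382. 212.] 19.4
green [ 606.7 -289.2] [ 607.1 -291. ] [374. 315.] 17.4
```

Request:
arm_command(commands=[22,-26,20,0,22,-26,20,0,21,-26,20,0,0,0,38,0,0,0,38,0,0,0,38,0,0,0,38,0,0,0,38,0,0,0,20,0,0,0,20,0,0,0,10,0,0,0,6,0])

```text
time_s: 6.47
tool_pos: [0.4512, -0.0748, 0.0436]
tcp_rot: [0.708, 0.706, -0.0, -0.001]
contact_force: [-0.4, 0.5, 0.1]
finger_gap: 0.998
grasp_force: 0.0
```

Request:
arm_command(commands=[0,0,0,0,0,0,0,0,0,0,0,0,0,0,0,0,0,0,0,0,0,0,0,0,0,0,0,0,0,0,0,0], grip=-1, grip_force=25)

```text
time_s: 7.13
tool_pos: [0.4518, -0.0749, 0.0448]
tcp_rot: [0.708, 0.706, 0.0, 0.0]
contact_force: [0.2, 0.7, 1.7]
finger_gap: 0.533
grasp_force: 25.0
```

Request:
arm_command(commands=[0,0,-25,0,0,0,-35,0,0,0,-35,0,0,0,-35,0,33,9,0,0,33,9,0,0,33,9,0,0,33,9,0,0,33,9,0,0,33,9,0,0,33,9,0,0,33,9,0,0])

```text
time_s: 8.13
tool_pos: [0.5242, 0.1908, 0.1744]
tcp_rot: [0.708, 0.707, -0.0, -0.0]
contact_force: [0.9, -0.8, -1.1]
finger_gap: 0.535
grasp_force: 25.0
```

Request:
arm_command(commands=[33,9,0,0,33,9,0,0,33,9,0,0,36,6,0,0,0,0,0,0,0,0,0,0])

```text
time_s: 8.63
tool_pos: [0.5572, 0.3252, 0.1736]
tcp_rot: [0.707, 0.707, -0.001, -0.0]
contact_force: [-0.7, -0.2, -1.5]
finger_gap: 0.535
grasp_force: 25.0
```

```bash
python3 - <<'E'
from h import *
s=robot.sense();p=robot.get_image("wrist");cv2.imwrite("pics/w3.png",p["color"][:,:,::-1]);print(s["tool_pos"],s["finger_gap"])
E
```

```text
[0.55715724 0.32521031 0.17362907] 0.5348224033077578
```

View pics/w3.png

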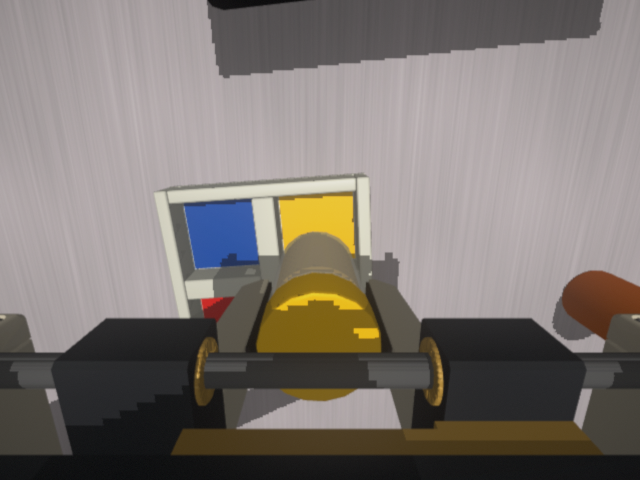

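The jar sits over the yellow well: the pad is centred at about column 317 and the jar at 318. Lowering.

Request:
arm_command(commands=[0,0,30,0,0,0,30,0,0,0,25,0,0,0,15,0,0,0,8,0,0,0,5,0,0,0,4,0,0,0,2,0,0,0,0,0,0,0,0,0])

```text
time_s: 9.52
tool_pos: [0.5578, 0.324, 0.0566]
tcp_rot: [0.708, 0.706, 0.001, 0.0]
contact_force: [0.4, 0.0, -2.2]
finger_gap: 0.533
grasp_force: 25.0
```

Request:
arm_command(commands=[0,0,0,0,0,0,0,0,0,0,0,0,0,0,0,0,0,0,0,0,0,0,0,0], grip=0.5)

```text
time_s: 10.02
tool_pos: [0.5575, 0.3239, 0.0557]
tcp_rot: [0.708, 0.706, 0.0, 0.0]
contact_force: [0.1, 0.3, 1.2]
finger_gap: 0.749
grasp_force: 0.0
```

Request:
arm_command(commands=[0,0,-20,0,0,0,-30,0,0,0,-35,0,0,0,-35,0,-36,4,0,0,-36,4,0,0,-36,4,0,0,-36,4,0,0,-36,4,0,0,-36,4,0,0,-36,4,0,0,-36,4,0,0])

```text
time_s: 11.02
tool_pos: [0.5887, 0.0341, 0.1758]
tcp_rot: [0.708, 0.706, 0.0, 0.0]
contact_force: [-0.3, 0.7, -1.2]
finger_gap: 0.748
grasp_force: 0.0
```

Request:
arm_command(commands=[-36,4,0,0,-36,4,0,0,-36,4,0,0,-36,4,0,0,-38,4,0,0,0,0,0,0,0,0,0,0], grip=1)

```text
time_s: 11.6
tool_pos: [0.6084, -0.1479, 0.1753]
tcp_rot: [0.709, 0.705, -0.0, -0.0]
contact_force: [0.1, 0.3, 0.4]
finger_gap: 0.997
grasp_force: 0.0
```

```bash
python3 - <<'E'
from h import *
s=robot.sense();p=robot.get_image("wrist");cv2.imwrite("pics/w4.png",p["color"][:,:,::-1]);print(s["tool_pos"])
for k,v in caps(p,s,{"blue":(320,320)}).items():print(k,*v)
p=robot.get_image("side");cv2.imwrite("pics/s4.png",p["color"][:,:,::-1])
E
```

```text
[ 0.60838259 -0.14786981  0.17532893]
blue [ 609.9 -144. ] [ 609.9 -144.1] [321. 246.] 32.7
```

View pics/s4.png

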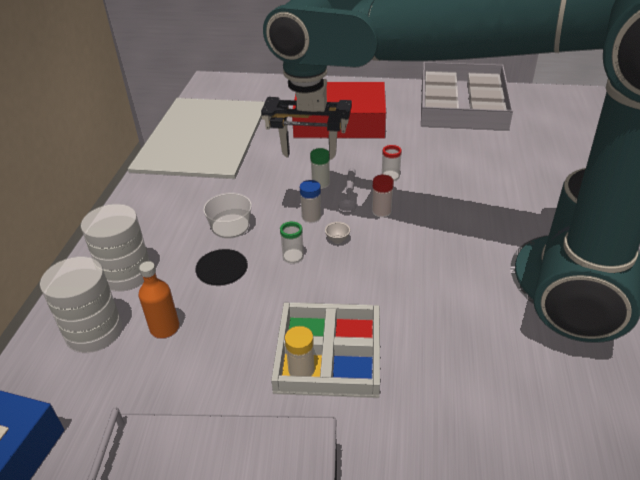

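View pics/w4.png

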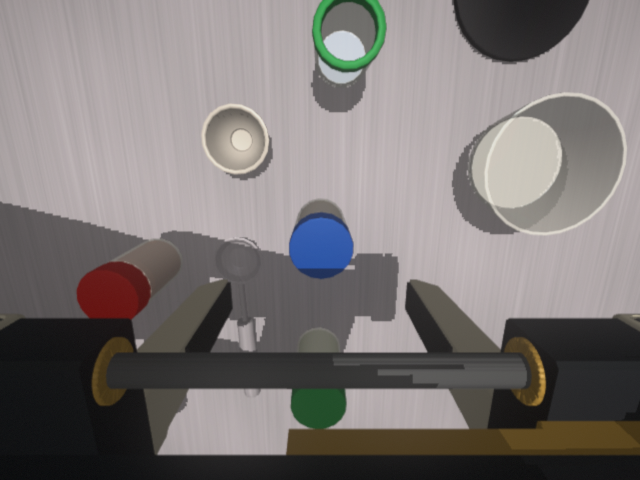

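Yellow stands upright in its well (side view, 300,350). The wrist view shows the blue cap at (321,246), clear of its neighbours.

Request:
arm_command(commands=[4,1,20,0,0,0,35,0,0,0,35,0,0,0,22,0,0,0,12,0,0,0,6,0,0,0,0,0])

```text
time_s: 12.28
tool_pos: [0.6095, -0.1414, 0.0453]
tcp_rot: [0.707, 0.707, -0.0, -0.0]
contact_force: [0.5, 0.1, 1.2]
finger_gap: 0.999
grasp_force: 0.0
```

Request:
arm_command(commands=[0,0,0,0,0,0,0,0,0,0,0,0,0,0,0,0,0,0,0,0,0,0,0,0,0,0,0,0,0,0,0,0], grip=-1)

```text
time_s: 12.95
tool_pos: [0.6096, -0.1423, 0.0458]
tcp_rot: [0.708, 0.706, 0.0, 0.0]
contact_force: [-0.6, 0.7, 0.9]
finger_gap: 0.532
grasp_force: 25.0
```

Request:
arm_command(commands=[0,0,-25,0,0,0,-35,0,0,0,-35,0,0,0,-35,0,33,-10,0,0,33,-10,0,0,33,-10,0,0,33,-10,0,0,33,-10,0,0,33,-10,0,0,33,-10,0,0,33,-10,0,0])

```text
time_s: 13.95
tool_pos: [0.5292, 0.1233, 0.1756]
tcp_rot: [0.708, 0.706, -0.0, -0.0]
contact_force: [0.5, 0.8, -1.6]
finger_gap: 0.536
grasp_force: 25.0
```

Request:
arm_command(commands=[33,-10,0,0,33,-10,0,0,33,-10,0,0,33,-10,0,0,33,-10,0,0,32,-12,0,0,0,0,0,0,0,0,0,0])

```text
time_s: 14.62
tool_pos: [0.4676, 0.3203, 0.1753]
tcp_rot: [0.707, 0.707, -0.0, -0.0]
contact_force: [0.6, -0.7, -1.6]
finger_gap: 0.532
grasp_force: 25.0
```

Request:
arm_command(commands=[-1,-4,30,0,0,0,30,0,0,0,25,0,0,0,15,0,0,0,8,0,0,0,5,0,0,0,4,0,0,0,2,0,0,0,1,0,0,0,0,0])

```text
time_s: 15.45
tool_pos: [0.4647, 0.3181, 0.0563]
tcp_rot: [0.708, 0.706, 0.0, 0.0]
contact_force: [0.5, -0.7, -2.4]
finger_gap: 0.534
grasp_force: 25.0
```

Request:
arm_command(commands=[0,0,0,0,0,0,0,0,0,0,0,0,0,0,0,0,0,0,0,0,0,0,0,0], grip=0.5)

```text
time_s: 15.95
tool_pos: [0.4644, 0.3181, 0.0558]
tcp_rot: [0.708, 0.706, 0.0, 0.0]
contact_force: [-0.2, -0.1, 0.2]
finger_gap: 0.75
grasp_force: 0.0
```

Request:
arm_command(commands=[0,0,-20,0,0,0,-30,0,0,0,-35,0,0,0,-35,0,-36,-2,0,0,-36,-2,0,0,-36,-2,0,0,-36,-2,0,0,-36,-2,0,0,-36,-2,0,0,-36,-2,0,0,-36,-2,0,0])

```text
time_s: 16.95
tool_pos: [0.4474, 0.0285, 0.1759]
tcp_rot: [0.708, 0.707, 0.0, 0.0]
contact_force: [1.4, 0.8, 0.5]
finger_gap: 0.751
grasp_force: 0.0
```

Request:
arm_command(commands=[-36,-1,0,0,-36,-1,0,0,-36,-1,0,0,-36,-1,0,0,-36,-1,0,0,-36,0,0,0,0,0,0,0,0,0,0,0], grip=1)

```text
time_s: 17.62
tool_pos: [0.4421, -0.1873, 0.1754]
tcp_rot: [0.709, 0.705, -0.0, -0.0]
contact_force: [0.8, 0.2, 0.2]
finger_gap: 0.998
grasp_force: 0.0
```

```bash
python3 - <<'E'
from h import *
s=robot.sense();p=robot.get_image("wrist");print(s["tool_pos"])
for k,v in caps(p,s,{"red":(320,320)}).items():print(k,*v)
p=robot.get_image("side");cv2.imwrite("pics/s5.png",p["color"][:,:,::-1])
E
```

```text
[ 0.44210561 -0.18729008  0.17540226]
red [ 439.9 -184.2] [ 439.7 -184.5] [316. 247.] 33.0
```

View pics/s5.png

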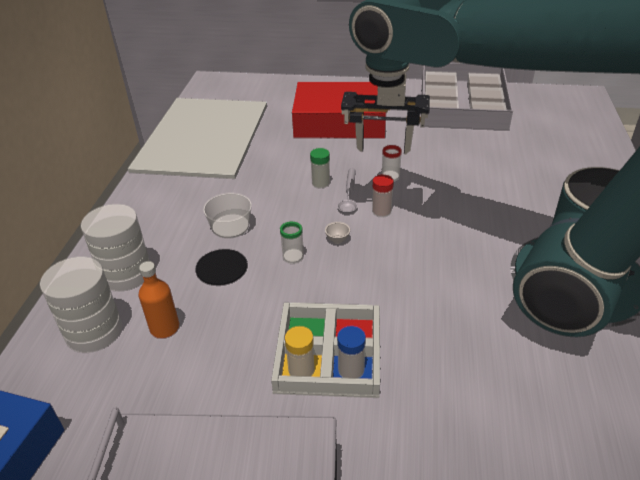

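Yellow and blue both stand in their wells. Next is red.

Request:
arm_command(commands=[3,-1,20,0,0,0,35,0,0,0,35,0,0,0,22,0,0,0,12,0,0,0,6,0,0,0,0,0])

```text
time_s: 18.3
tool_pos: [0.4415, -0.1822, 0.0454]
tcp_rot: [0.707, 0.707, -0.0, -0.0]
contact_force: [0.2, -0.4, -0.2]
finger_gap: 1.003
grasp_force: 0.0
```

Request:
arm_command(commands=[0,0,0,0,0,0,0,0,0,0,0,0,0,0,0,0,0,0,0,0,0,0,0,0,0,0,0,0,0,0,0,0], grip=-1)

```text
time_s: 18.97
tool_pos: [0.4415, -0.1829, 0.0457]
tcp_rot: [0.708, 0.706, 0.0, 0.0]
contact_force: [-0.4, 0.4, 1.2]
finger_gap: 0.535
grasp_force: 25.0
```

Request:
arm_command(commands=[0,0,-25,0,0,0,-35,0,0,0,-35,0,0,0,-35,0,34,2,0,0,34,2,0,0,34,2,0,0,34,2,0,0,34,2,0,0,34,2,0,0,34,2,0,0,34,2,0,0])

```text
time_s: 19.97
tool_pos: [0.4576, 0.0907, 0.1756]
tcp_rot: [0.708, 0.706, 0.0, 0.0]
contact_force: [0.6, -0.1, -1.8]
finger_gap: 0.533
grasp_force: 25.0
```

Request:
arm_command(commands=[34,3,0,0,34,3,0,0,34,3,0,0,32,4,0,0,0,0,0,0,0,0,0,0])

```text
time_s: 20.47
tool_pos: [0.4709, 0.2242, 0.175]
tcp_rot: [0.707, 0.707, -0.001, -0.0]
contact_force: [0.5, -0.5, -1.2]
finger_gap: 0.534
grasp_force: 25.0
```

Request:
arm_command(commands=[-1,-1,30,0,0,0,30,0,0,0,25,0,0,0,15,0,0,0,8,0,0,0,5,0,0,0,4,0,0,0,2,0,0,0,1,0,0,0,0,0])

```text
time_s: 21.3
tool_pos: [0.4705, 0.2221, 0.0562]
tcp_rot: [0.708, 0.706, 0.0, 0.0]
contact_force: [0.9, 0.8, -2.0]
finger_gap: 0.537
grasp_force: 25.0
```

Request:
arm_command(commands=[0,0,0,0,0,0,0,0,0,0,0,0,0,0,0,0,0,0,0,0,0,0,0,0], grip=0.5)

```text
time_s: 21.8
tool_pos: [0.4703, 0.2221, 0.0557]
tcp_rot: [0.708, 0.706, 0.0, 0.0]
contact_force: [-0.6, -0.3, 0.6]
finger_gap: 0.749
grasp_force: 0.0
```

Request:
arm_command(commands=[0,0,-20,0,0,0,-30,0,0,0,-35,0,0,0,-35,0,-36,9,0,0,-36,9,0,0,-36,9,0,0,-36,9,0,0,-36,9,0,0,-36,9,0,0,-36,9,0,0,-36,9,0,0])

```text
time_s: 22.8
tool_pos: [0.5418, -0.068, 0.1758]
tcp_rot: [0.708, 0.706, 0.0, 0.0]
contact_force: [0.6, 1.2, 0.1]
finger_gap: 0.751
grasp_force: 0.0
```

Request:
arm_command(commands=[-36,11,0,0,-36,11,0,0,-36,11,0,0,-36,11,0,0,-36,11,0,0,-36,10,0,0,-10,0,0,0,0,0,0,0,0,0,0,0], grip=1)

```text
time_s: 23.55
tool_pos: [0.606, -0.2921, 0.1752]
tcp_rot: [0.708, 0.706, -0.0, -0.0]
contact_force: [-0.2, 0.7, 0.3]
finger_gap: 0.998
grasp_force: 0.0
```

```bash
python3 - <<'E'
from h import *
s=robot.sense();p=robot.get_image("wrist");print(s["tool_pos"])
for k,v in caps(p,s,{"green":(320,250)}).items():print(k,*v)
p=robot.get_image("side");cv2.imwrite("pics/s6.png",p["color"][:,:,::-1])
E
```

```text
[ 0.60603724 -0.29214782  0.17522216]
green [ 607.2 -290.9] [ 607.1 -290.7] [320. 249.] 31.7
```

View pics/s6.png

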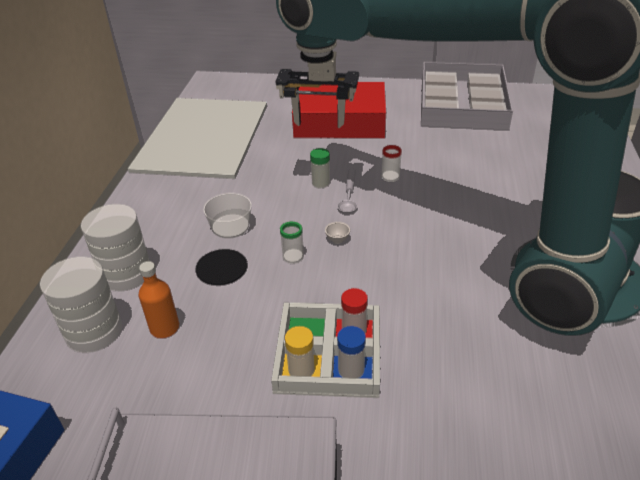

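Red, yellow and blue stand in their wells. The red box behind the green jar is well clear. Green is last.

Request:
arm_command(commands=[1,1,20,0,0,0,35,0,0,0,35,0,0,0,22,0,0,0,12,0,0,0,6,0,0,0,0,0])

```text
time_s: 24.23
tool_pos: [0.6073, -0.2905, 0.0455]
tcp_rot: [0.707, 0.707, -0.0, -0.0]
contact_force: [-1.0, -0.2, 1.0]
finger_gap: 0.998
grasp_force: 0.0
```

Request:
arm_command(commands=[0,0,0,0,0,0,0,0,0,0,0,0,0,0,0,0,0,0,0,0,0,0,0,0,0,0,0,0,0,0,0,0], grip=-1)

```text
time_s: 24.9
tool_pos: [0.6073, -0.2913, 0.0458]
tcp_rot: [0.708, 0.706, 0.0, 0.0]
contact_force: [-0.6, 0.3, 0.9]
finger_gap: 0.535
grasp_force: 25.0
```

Request:
arm_command(commands=[0,0,-25,0,0,0,-35,0,0,0,-35,0,0,0,-35,0,34,-3,0,0,34,-3,0,0,34,-3,0,0,34,-3,0,0,34,-3,0,0,34,-3,0,0,34,-3,0,0,34,-3,0,0])

```text
time_s: 25.9
tool_pos: [0.5832, -0.0176, 0.1755]
tcp_rot: [0.708, 0.706, -0.0, -0.0]
contact_force: [0.3, -0.1, -2.3]
finger_gap: 0.534
grasp_force: 25.0
```

Request:
arm_command(commands=[34,-3,0,0,34,-3,0,0,34,-3,0,0,34,-3,0,0,34,-3,0,0,34,-3,0,0,34,-1,0,0,10,0,0,0,0,0,0,0,0,0,0,0])

```text
time_s: 26.73
tool_pos: [0.5651, 0.2289, 0.1753]
tcp_rot: [0.707, 0.707, -0.0, -0.0]
contact_force: [0.2, -0.5, -2.4]
finger_gap: 0.532
grasp_force: 25.0
```

Request:
arm_command(commands=[0,-1,30,0,0,0,30,0,0,0,25,0,0,0,15,0,0,0,8,0,0,0,5,0,0,0,4,0,0,0,2,0,0,0,1,0,0,0,0,0])

```text
time_s: 27.57
tool_pos: [0.5646, 0.2289, 0.0563]
tcp_rot: [0.708, 0.706, 0.0, 0.0]
contact_force: [0.3, -0.3, -1.9]
finger_gap: 0.534
grasp_force: 25.0
```

Request:
arm_command(commands=[0,0,0,0,0,0,0,0,0,0,0,0,0,0,0,0,0,0,0,0,0,0,0,0], grip=0.5)

```text
time_s: 28.07
tool_pos: [0.5643, 0.2289, 0.0558]
tcp_rot: [0.708, 0.706, 0.0, 0.0]
contact_force: [0.1, -1.0, 0.3]
finger_gap: 0.75
grasp_force: 0.0
```

Request:
arm_command(commands=[0,0,-20,0,0,0,-30,0,0,0,-35,0,0,0,-35,0,0,0,-35,0,0,0,-35,0,0,0,-35,0,0,-10,-35,0,0,-20,-20,0,0,-20,0,0,0,0,0,0,0,0,0,0])

```text
time_s: 29.07
tool_pos: [0.5139, 0.229, 0.3362]
tcp_rot: [0.708, 0.707, 0.001, 0.0]
contact_force: [0.6, -0.1, -0.0]
finger_gap: 0.75
grasp_force: 0.0
```

```bash
python3 - <<'E'
from h import *
s=robot.sense();p=robot.get_image("wrist");cv2.imwrite("pics/w7.png",p["color"][:,:,::-1]);print(s["tool_pos"])
T={"blue":(463,317),"yellow":(557,324),"red":(470,222.5),"green":(563.5,229.5)}
for k,v in caps(p,s,{c:(320,250) for c in T},0.104).items():print(k,*v,T[k])
p=robot.get_image("side");cv2.imwrite("pics/s7.png",p["color"][:,:,::-1])
E
```

```text
[0.51388125 0.22904016 0.33623867]
blue [472.  314.4] [470.7 315.9] [280. 136.] 35.4 (463, 317)
yellow [548.5 320.7] [549.1 321.2] [349. 130.] 37.3 (557, 324)
red [477.3 235.7] [475.4 232.9] [287. 206.] 34.8 (470, 222.5)
green [554.  241.7] [557.3 238.3] [352. 201.] 33.3 (563.5, 229.5)
```

View pics/w7.png

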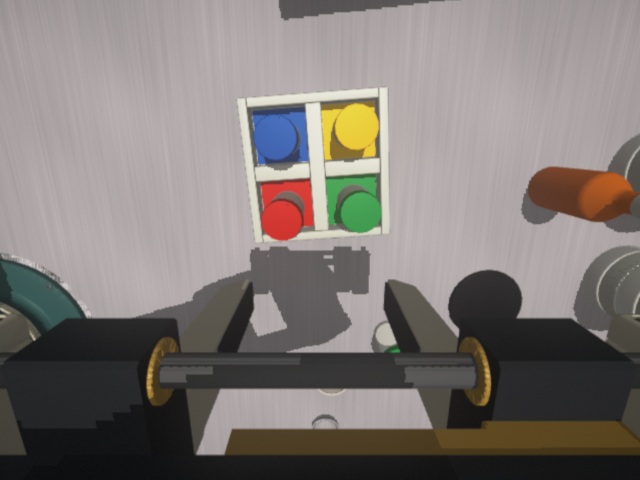

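View pics/s7.png

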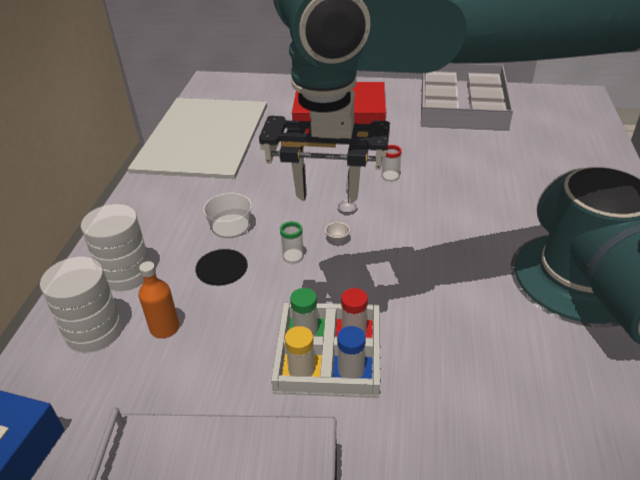

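All four jars stand upright, each in the well of its colour, and the empties haven't moved. The cap discs are at blue (276,137), yellow (356,127), red (282,219) and green (360,211). The colour centroids above merged cap and pad, so I'll do a quick numeric check on the discs and then hand in.

```bash
python3 - <<'E'
from h import *
s=robot.sense();p=robot.get_image("wrist");ok=1
for q,t in [((276,137),(463,317)),((356,127),(557,324)),((282,219),(470,222.5)),((360,211),(563.5,229.5))]:
    d=hit(p,q,.104,s)*1000-t;print(d.round(1));ok&=np.hypot(*d)<10
if ok: print(robot.finish_job())
E
```

```text
[ 4.4 -3.4]
[-0.7  0. ]
[ 1.1 -2.4]
[0.4 0.1]
the job is handed in; nothing more can be done
None
```

All four capped jars stand upright in the wells of their colours, within about 6 mm of the pad centres by the last camera check (limit 18 mm). The empties were left where they stood, and the job is handed in; no verdict was returned.

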